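# Index the mitre arm one hole over

### The job

Set the mitre jig for the next cut: hook a fingertip through the pull ring of its spring index pin, lift the pin out of its hole, swing the arm exactly one hole towards the side where the wooden offcut lies, and let the pin drop fully home in that hole. Do not force the ring, do not swing to the wrong side or past that hole, and do not shift the offcut, the tape measure or the screw carton. Finish with the hand clear of everything.

Things in the scene. Friction and masses are not known exactly. Their poses are not given: they have to be found in the camera images.
- mitre_base: Mitre jig: aluminium index plate 172 x 190 x 12 mm fixed on the bench. Origin on the bench under the arm's pivot. x points from the pivot to the middle hole, away from the robot; y to its left. The plate spans x -36..136, y -95..95 mm. Five 11 mm holes on an arc of radius 100 mm about the pivot, 20 deg (0.349 rad, 35 mm) apart, the middle one at x 100, y 0.
- mitre_arm (a joint): Swing angle (rad) of the dark steel arm about the vertical pivot. 0 (within 0.01) = pin in the middle hole, the start. Positive swings the ring end to the base's +y (left), negative to -y (right). Next holes at +-0.349, end stops +-0.75. Pin up: swings with under 1.5 N at the ring and stays where left. Pin home: locked with 0.015 rad play.
- index_pin (a joint): Lift (m) of the 8 mm spring pin with the pull ring, 100 mm from the pivot. 0 = home in a hole (start). Above 0.008 the arm is free; let down between holes the pin rides on the plate at 0.008 and snaps into a hole when the arm is moved over it (within 1.5 mm). 0.022 = hard stop. Spring: 4 N down at 0, 7 N at 0.022.
- ring_center (a point): Centre of the round steel wire pull ring on the pin (moves with it), on the far end of the arm. Opening 53 mm, wire 7 mm, outside 67 mm. Site x: level, away from the pivot; y: left; z: up. The ring's plane contains y and leans 20 deg from upright, top away from the pivot, so a finger sloping down and outward goes through. Pin home: 90 mm above the bench, 110 mm from the pivot.
- ring_top (a point): Underside of the top of the ring, where a fingertip lifts it: 9 mm further in x and 25 mm higher than ring_center; 115 mm above the bench with the pin home. Same axes.
- fence_top (a point): Top middle of the arm's cross fence (190 mm long, 22 mm thick, top 52 mm above the bench, 24 mm from the pivot on the robot's side). The arm is a flat bar 34 mm wide, 18 to 26 mm above the bench, reaching 130 mm from the pivot at the ring end; the pin's bush on it is 23 mm wide and 44 mm high. Axes as the ring's.
- offcut: Loose plain light wooden offcut 40 x 130 x 38 mm (x, y, z), lying on the bench to the left or the right of the mitre jig; the side it is on (sign of its y in the base's frame) is the side to swing to. Origin at the centre of its underside. Not to be moved.
- tape_measure: Loose tape measure 38 x 87 x 73 mm standing on the other side of the jig. Origin at the centre of its underside. Not to be moved.
- screw_carton: Loose small cardboard carton of screws, 61 x 90 x 55 mm, nearer to the robot. Origin at the centre of its underside. Not to be moved.

How it is judged:
By the outcome, as a careful person would: the job done as asked, in the order asked, and still so for the second after the job is handed in, with the robot touching nothing.
It also fails if it takes over 48 s, if anything falls off the work surface, if the arm or the gripper's body presses on something with over 40 N, if the wrist force passes 120 N, or if a joint passes its speed limit or range.

### The arm

A 7-joint arm with a two-finger parallel gripper is mounted at the origin on the work surface; the furniture and walls round the work are solid. World frame = base frame: x ahead of the robot, y to its left, z up, the work surface at z = 0. Lengths are in mm, angles in rad, forces in N, time in s.
With the tool pointing down it reaches from about 350 to 900 mm from the base axis. Payload 19.9 kg.
Tool frame: the origin (TCP) lies midway between the tips of the shut fingers; the grasp point (between the pads) lies 19 mm behind it (grip_depth is the distance from the TCP to the grasp point, in mm); z points along the fingers, y is the line along which they close (so a half turn about z gives the same grasp; the last joint's range is limited). The gripper opens to 94 mm and grips with 3 to 60 N. Pads are 16 mm wide; open, the fingers measure 119 mm over their backs; the gripper's body (75 mm by 177 mm) begins 78 mm behind the grasp point.
Start: joints at [-0.042, 0.417, -0.01, 1.614, 0.005, 1.111, -0.053], TCP at [624.979, 0.002, 205.425] pointing down, gripper open.
Joint ranges: [-2.81, 2.81], [-0.39, 2.02], [-1.27, 1.25], [0.06, 2.57], [-1.19, 4.33], [0.19, 2], [-2.82, 2.82]. Speed limits (rad/s): [1.89, 1.89, 2.39, 2.39, 3.01, 3.01, 3.01].

### API

Orientations are given as a rotation vector (axis times angle).
In Python, from cell import state, capture, hand_in, silhouettes, landmark_of, grip_depth gives the robot as it stands.
- The arm moves only by the shell command python3 -m creep 'ROWS' [FORCE]. ROWS is JSON, a list of rows, each a list of 3 entries, a list of its own where there are three numbers: the shift along the tool's x, y, z each as a share of 80 mm, from -1 to 1, then the turn, a rotation vector about the tool's x, y, z each as a share of pi/4 rad, from -1 to 1, then the gripper command: -1 is fully open, 1 is shut, values between are in proportion. A call has exactly 10 rows; each row is the pose to reach, as a shift and turn from the pose commanded when the call began, along the tool's axes at that moment; what a row does not reach only later rows make up. A row lasts 1/8 s, in which the tool goes at most 62.5 mm and 10.7 degrees, less where a joint would pass 70% of its speed; a pose out of reach is approached as far as the arm can. A call with a number of a shift or a turn outside -1 to 1 is refused whole. A call with a gripper value outside its range is refused whole. The fingers move at their own pace and stop on an object; FORCE is the grip in N (left out, the last holds). Time passes only in rows, so rows that repeat a pose let the fingers close, or fill a call up. It gives the time, the measured TCP pose, the force, the opening and the grip force at its end, in the units of the state.
- state(): the state, without advancing time (a new reading comes with each control period).
- capture(name): name is "scene" or "side" or "wrist"; returns a dict with "img" (420x560x3 uint8, red, green, blue), "depth" (420x560 float32, mm along the optical axis (not along the pixel's ray), 0 where there is no reading), "fx", "fy", "cx", "cy" (pixels), "D" ([k1, k2, p1, p2, k3] as OpenCV has them; the pictures are not rectified), "R" (3x3) and "t" (3): a world point X has camera coordinates R X + t; the wrist camera has in their place "T_tool_cam" (4x4, takes a point from camera to tool coordinates, whose origin is the TCP and whose axes are the flange's). Camera axes: x right, y down, z forward; pixel columns grow to the right and rows downward; lengths in mm; the calibration is good to about 2 mm. A picture is of the moment at which its call begins: read the wrist's pose just before it.
- hand_in(): hands the job in; it is judged then, once.
Trained networks look in the newest picture that a camera, given by its name, has taken for a name from the list of things; names that differ only in an ending like _2 or _b are one class to them, and where a whole thing is asked for, a point or a joint stands for the part that bears it (a point fixed in the world has none). Each returns a list of dicts, best first, with "score" (0 to 1); they miss things now and then, are a little off and sometimes report something else, mostly with a low value. They report only what shows in the picture. A call takes as long as a camera call.
- silhouettes(camera, target): "region" (420x560 bool, what is visible of it).
- landmark_of(camera, target): "centre" ([x, y, z] in mm, in world coordinates, good to about 4 mm: a listed point, or the origin of a listed thing).
The state is a dict: "clock": time; "joint_pos": joint angles; "joint_vel": joint speeds; "joint_efforts": joint torques, N m; "position": TCP position; "tcp_rot": TCP orientation; "contact_force": force on the tool from outside, world axes, zero at the start; "torque": the same for the moment, N m; "gripper_width": finger opening in mm; "grip_force": force on a finger pad.
Only numpy, scipy, OpenCV 4.12 (cv2) and the standard library are available. Lean on these libraries where they do the work, as an engineer would, in place of code of your own. Each camera call takes 0.05 s, during which the arm holds its last target. There are 200 camera calls.

## Working session

There is one attempt and no reset: what is moved stays moved. The work goes in short steps, Python scripts to look and compute and a shell command to move; the robot and the scene stay as the last step left them, time stands still between calls to the robot, and variables do not carry over. Pictures are saved under pics/ and viewed, at most 10 in all, crops included, and the job is handed in when it is done.

```bash
ls; mkdir -p pics; cat > m.py <<'E'
from cell import *
import cv2,numpy as np
s=state();print(s['clock'],s['position'],s['tcp_rot'],s['gripper_width'],s['contact_force'],grip_depth)
for c in ['scene','side']:
    d=capture(c);cv2.imwrite(f'pics/{c}0.png',d['img'][:,:,::-1])
    for n in ['mitre_base','ring_center','ring_top','fence_top','offcut','tape_measure','screw_carton']:
        print(c,n,[(np.round(r['centre']).tolist(),round(r['score'],2)) for r in landmark_of(c,n)[:2]])
E
python3 m.py
```

```text
pics
0.0 [ 6.24628504e+02 -8.63637597e-03  2.04848255e+02] [-2.22087508e+00 -2.22091785e+00  1.43441226e-03] 93.97977415388772 [0.20497221 0.28235612 0.06910535] 18.8
scene mitre_base [([503.0, -90.0, 0.0], 0.83)]
scene ring_center [([619.0, -93.0, 91.0], 0.53)]
scene ring_top [([625.0, -95.0, 115.0], 0.54)]
scene fence_top [([486.0, -80.0, 48.0], 0.71)]
scene offcut [([530.0, -284.0, 9.0], 0.75)]
scene tape_measure [([595.0, 114.0, -3.0], 0.81)]
scene screw_carton [([332.0, -204.0, -2.0], 0.62)]
side mitre_base [([509.0, -87.0, -3.0], 0.83), ([486.0, -81.0, 54.0], 0.48)]
side ring_center [([619.0, -98.0, 89.0], 0.7)]
side ring_top [([625.0, -98.0, 117.0], 0.62)]
side fence_top [([484.0, -84.0, 53.0], 0.89)]
side offcut [([525.0, -287.0, 1.0], 0.68)]
side tape_measure [([599.0, 119.0, -1.0], 0.6)]
side screw_carton [([331.0, -205.0, 1.0], 0.97), ([624.0, -97.0, 114.0], 0.27)]
```

View pics/scene0.png

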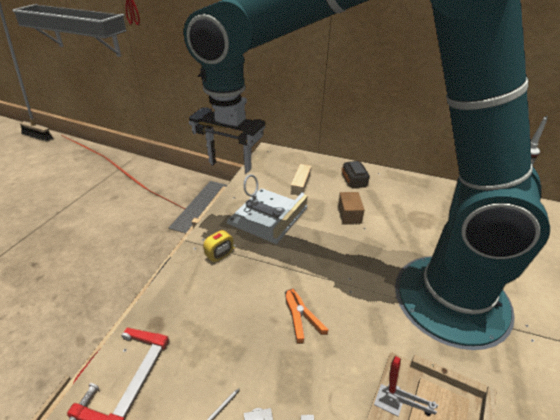

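View pics/side0.png

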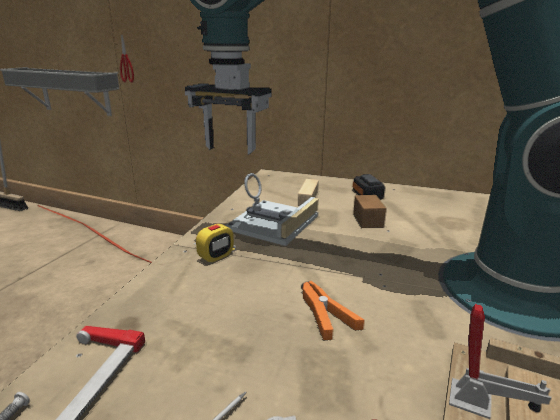

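Offcut is on the right of the jig (scene ~(302,178), near y −285), tape on the left (218,245), ring upright at (251,186) in scene: swing negative. The networks agree within 5 mm.

```bash
cat > h.py <<'E'
from cell import *
import cv2,numpy as np
from scipy.spatial.transform import Rotation as Ro
def rot(slope,phi,sgn):
    a=np.radians(slope)
    z=np.array([np.cos(a)*np.cos(phi),np.cos(a)*np.sin(phi),-np.sin(a)])
    y=sgn*np.array([-np.sin(phi),np.cos(phi),0]); return np.c_[np.cross(y,z),y,z]
def rel(p,R,p0=None,R0=None):
    if p0 is None:
        s=state();p0=np.array(s['position']);R0=Ro.from_rotvec(s['tcp_rot']).as_matrix()
    return np.round(R0.T@(np.array(p)-p0)/80,3).tolist(),np.round(Ro.from_matrix(R0.T@R).as_rotvec()/(np.pi/4),3).tolist()
def show():
    s=state();R=Ro.from_rotvec(s['tcp_rot']).as_matrix()
    print(s['clock'],'p',np.round(s['position'],1),'z',np.round(R[:,2],3),'y',np.round(R[:,1],3),'F',np.round(s['contact_force'],1),'q',np.round(s['joint_pos'],2),s['gripper_width'])
E
python3 - <<'E'
from h import *
d=capture('wrist');print(np.round(d['T_tool_cam'],2))
c=np.array([619,-95.5,90])
for sg in(1,-1):
    R=rot(50,-.1,sg);print(sg,rel(c-90*R[:,2]+[0,0,30],R))
E
```

```text
[[  -0.     -0.97   -0.26   75.62]
 [   1.     -0.      0.     -0.75]
 [  -0.     -0.26    0.97 -178.31]
 [   0.      0.      0.      1.  ]]
1 ([-1.121, -0.794, 0.206], [-0.652, -0.72, -1.79])
-1 ([-1.121, -0.794, 0.206], [-0.739, 0.669, 2.032])
```

```bash
r='[[-0.6,-0.4,-0.3],[-0.37,0.335,1.0],1]'; python3 -m creep '[[[-0.6,-0.4,-0.3],[-0.37,0.335,1.0],1],[[-0.6,-0.4,-0.3],[-0.37,0.335,1.0],1],[[-0.6,-0.4,-0.3],[-0.37,0.335,1.0],1],[[-0.6,-0.4,-0.3],[-0.37,0.335,1.0],1],[[-0.6,-0.4,-0.3],[-0.37,0.335,1.0],1],[[-0.6,-0.4,-0.3],[-0.37,0.335,1.0],1],[[-0.6,-0.4,-0.3],[-0.37,0.335,1.0],1],[[-0.6,-0.4,-0.3],[-0.37,0.335,1.0],1],[[-0.6,-0.4,-0.3],[-0.37,0.335,1.0],1],[[-0.6,-0.4,-0.3],[-0.37,0.335,1.0],1]]'
python3 - <<'E'
from h import *
show()
c=np.array([619,-95.5,90])
R=rot(50,-.1,-1);print(rel(c-90*R[:,2]+[0,0,30],R))
E
```

```text
clock: 2.1
position: [593.1, -48.0, 229.3]
tcp_rot: [2.838, 1.16, 0.591]
contact_force: [0.3, 0.2, -0.2]
gripper_width: 0.8
grip_force: 0.0
2.1 p [593.1 -48.  229.3] z [ 0.351  0.124 -0.928] y [ 0.672 -0.724  0.158] F [ 0.3  0.2 -0.2] q [ 0.06  0.16  0.07  1.96 -0.28  0.7  -0.48] 0.7979230515753567
([-0.782, 0.032, 0.265], [-0.375, 0.332, 1.031])
```

```bash
python3 -m creep '[[[-0.78,0.03,0.26],[-0.37,0.33,1],1],[[-0.78,0.03,0.26],[-0.37,0.33,1],1],[[-0.78,0.03,0.26],[-0.37,0.33,1],1],[[-0.78,0.03,0.26],[-0.37,0.33,1],1],[[-0.78,0.03,0.26],[-0.37,0.33,1],1],[[-0.78,0.03,0.26],[-0.37,0.33,1],1],[[-0.78,0.03,0.26],[-0.37,0.33,1],1],[[-0.78,0.03,0.26],[-0.37,0.33,1],1],[[-0.78,0.03,0.26],[-0.37,0.33,1],1],[[-0.78,0.03,0.26],[-0.37,0.33,1],1]]'
python3 - <<'E'
from h import *
show()
d=capture('wrist');cv2.imwrite('pics/w1.png',d['img'][:,:,::-1])
for n in ['mitre_base','ring_center','ring_top','fence_top']: print(n,[(np.round(r['centre'],1).tolist(),round(r['score'],2)) for r in landmark_of('wrist',n)[:2]])
c=np.array([619,-95.5,90])
R=rot(50,-.1,-1);print(rel(c-90*R[:,2]+[0,0,30],R))
E
```

```text
clock: 3.35
position: [563.6, -90.1, 194.1]
tcp_rot: [2.926, -0.105, 1.047]
contact_force: [-17.2, -115.2, 22.6]
gripper_width: 0.5
grip_force: 0.0
3.35 p [563.6 -90.1 194.1] z [ 0.633 -0.053 -0.773] y [-0.074 -0.997  0.008] F [ -17.2 -115.2   22.6] q [-1.05  0.13  1.25  2.33 -1.19  0.19 -0.36] 0.4888253866323039
mitre_base [([509.6, -81.4, 1.9], 0.69)]
ring_center []
ring_top [([626.9, -96.6, 116.3], 0.86)]
fence_top [([483.3, -77.5, 51.2], 0.83)]
([-0.062, -0.024, 0.033], [-0.012, 0.013, 0.027])
```

View pics/w1.png

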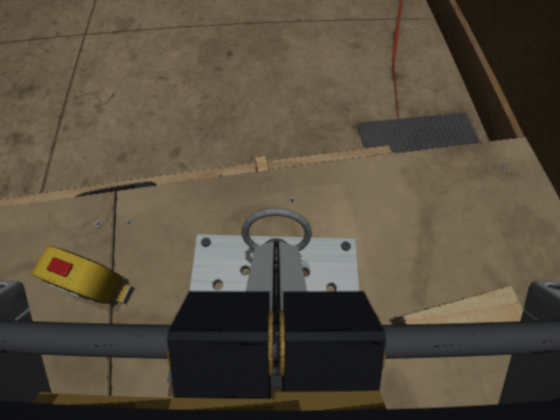

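```bash
python3 - <<'E'
from h import *
show()
print(state()['joint_efforts'],state()['torque'])
d=capture('scene');cv2.imwrite('pics/s1.png',d['img'][:,:,::-1])
show()
E
```

```text
3.6 p [563.4 -91.8 194.2] z [ 0.632 -0.054 -0.773] y [-0.077 -0.997  0.007] F [ 0.4 -0.8  0.1] q [-1.04  0.13  1.25  2.33 -1.19  0.19 -0.36] 0.4175558075179323
[ -3.27042818 -18.75175774   3.49590138 -35.38434148  -0.43599788
  -0.89035034   0.03791117] [ 0.13750517  0.67215082 -0.03079835]
3.65 p [563.3 -92.7 194.2] z [ 0.632 -0.055 -0.773] y [-0.079 -0.997  0.007] F [-0.3  0.4  0.2] q [-1.04  0.13  1.25  2.33 -1.19  0.19 -0.36] 0.4329126434277246
```

View pics/s1.png

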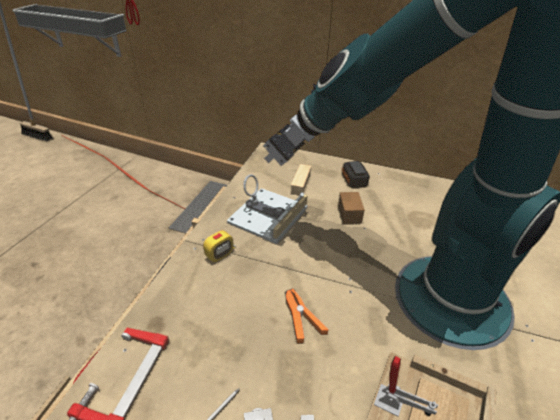

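The arm is now above and behind the ring (hand at (285,140)); the force spike was only the stop transient (now 0). Joints 3, 5, 6 are at limits, so I fit the kinematics to choose a reachable slope.

```bash
cat > kin.py <<'E'
import numpy as np
from scipy.spatial.transform import Rotation as Ro
from scipy.optimize import least_squares
lo=np.array([-2.81,-.39,-1.27,.06,-1.19,.19,-2.82]);hi=np.array([2.81,2.02,1.25,2.57,4.33,2,2.82])
def fk(q,L):
    R=Ro.identity();p=np.zeros(3)
    for ax,a,l in zip('zyzyzyz',q,[L[0],0,L[1],0,L[2],0,L[3]]):
        R=R*Ro.from_euler(ax,a); p=p+R.apply([0,0,l])
    return p,R
E
python3 - <<'E'
from h import *
from kin import *
s=state()
D=[([-0.042,.417,-.01,1.614,.005,1.111,-.053],[624.98,0,205.4],[-2.22087508,-2.22091785,0.00143]),
([.06,.16,.07,1.96,-.28,.7,-.48],[593.1,-48,229.3],[2.838,1.16,.591]),(s['joint_pos'],s['position'],s['tcp_rot'])]
f=lambda L:np.concatenate([fk(q,L)[0]-p for q,p,r in D])
o=least_squares(f,[300,450,450,300]);print(o.x,np.round(o.fun,1))
off=[(fk(q,o.x)[1].inv()*Ro.from_rotvec(r)).as_rotvec() for q,p,r in D];print(np.round(off,3))
np.save('L.npy',o.x)
# orientation offset is about z of flange -> only z matters with free q7
L=o.x;base=Ro.from_rotvec(off[-1]);c0=np.array([619,-95.5,90]);pv=c0-110*np.array([np.cos(-.1),np.sin(-.1),0])
m=.03
rng=np.random.default_rng(0)
for slope in(40,45,50,55,60,65,70):
  for phi,dz,adv in((-.1,0,25),(-.1,15,25),(-.45,15,25),(-.45,0,-60),(-.1,10,-70)):
    R=rot(slope,phi,-1);c=pv+110*np.array([np.cos(phi),np.sin(phi),0])+[0,0,90+dz-0]
    c[2]=90+dz;t=c+adv*R[:,2];best={}
    for k in range(14):
        x0=rng.uniform(lo+m,hi-m)
        if k<7:x0=np.clip([0,.2,rng.uniform(-1,1),2,rng.uniform(-1,1),.4,0],lo+m+.01,hi-m-.01)
        if k>=10:x0[4]=rng.uniform(2.,4)
        g=lambda q:np.concatenate([(fk(q,L)[0]-t)/100,(((fk(q,L)[1]*base).inv()*Ro.from_matrix(R)).as_rotvec())])
        r=least_squares(g,x0,bounds=(lo+m,hi-m),max_nfev=60)
        if np.abs(r.fun).max()<2e-3:best[round(r.x[4])]=np.round(r.x,2).tolist()
    print(slope,phi,dz,adv,best)
E
```

```text
[-111.96242706  948.54146784  293.74720461  475.59678475] [ 21.5 -29.9 -56.2 -28.3  32.1   0.   -5.1  77.6  56.1]
[[ 1.000e-03  0.000e+00  1.570e+00]
 [ 2.720e-01 -2.660e-01 -3.057e+00]
 [-8.600e-02  8.600e-02 -1.455e+00]]
40 -0.1 0 25 {}
40 -0.1 15 25 {}
40 -0.45 15 25 {}
40 -0.45 0 -60 {}
40 -0.1 10 -70 {}
45 -0.1 0 25 {}
45 -0.1 15 25 {}
45 -0.45 15 25 {}
45 -0.45 0 -60 {}
45 -0.1 10 -70 {}
50 -0.1 0 25 {}
50 -0.1 15 25 {}
50 -0.45 15 25 {}
50 -0.45 0 -60 {}
50 -0.1 10 -70 {}
55 -0.1 0 25 {}
55 -0.1 15 25 {}
55 -0.45 15 25 {}
55 -0.45 0 -60 {}
55 -0.1 10 -70 {2: [-0.14, 0.23, -0.42, 2.5, 1.78, 0.44, 2.46]}
60 -0.1 0 25 {}
60 -0.1 15 25 {1: [0.1, 0.48, -1.24, 2.5, 1.44, 0.94, 2.41], 2: [0.02, 0.41, -0.86, 2.5, 1.64, 0.7, 2.42]}
60 -0.45 15 25 {}
60 -0.45 0 -60 {}
60 -0.1 10 -70 {-1: [-0.83, 0.28, 0.96, 2.33, -1.07, 0.22, -0.56]}
65 -0.1 0 25 {}
65 -0.1 15 25 {1: [0.06, 0.41, -0.84, 2.36, 1.35, 0.65, 2.79]}
65 -0.45 15 25 {}
65 -0.45 0 -60 {-1: [-0.56, 0.26, 0.63, 2.27, -0.87, 0.33, -0.44], 0: [-0.07, 0.24, -0.25, 2.27, 0.5, 0.22, -2.02], 1: [0.17, 0.27, -0.72, 2.27, 0.95, 0.38, -2.6]}
65 -0.1 10 -70 {0: [-0.78, 0.28, 0.89, 2.19, -0.48, 0.36, -1.16], -1: [-0.88, 0.33, 1.16, 2.19, -0.76, 0.47, -0.8], 1: [-0.19, 0.23, -0.22, 2.19, 0.7, 0.43, -2.6]}
70 -0.1 0 25 {-1: [-0.6, 0.42, 0.75, 2.28, -0.92, 0.29, -0.69], 1: [-0.3, 0.37, 0.05, 2.28, 0.73, 0.22, -2.56]}
70 -0.1 15 25 {-1: [-0.7, 0.45, 1.03, 2.24, -0.98, 0.46, -0.54], 1: [-0.27, 0.36, -0.02, 2.24, 0.67, 0.29, -2.51], 0: [-0.41, 0.36, 0.28, 2.24, 0.15, 0.22, -1.91]}
70 -0.45 15 25 {-1: [-0.58, 0.39, 0.75, 2.28, -1.05, 0.39, -0.22]}
70 -0.45 0 -60 {0: [-0.42, 0.26, 0.33, 2.14, -0.23, 0.4, -1.18], -1: [-0.69, 0.31, 0.88, 2.14, -0.68, 0.54, -0.59]}
70 -0.1 10 -70 {0: [-0.4, 0.25, 0.18, 2.06, 0.22, 0.52, -2.0]}
```

```bash
cat > fit.py <<'E'
from h import *
from kin import *
import itertools
s=state()
D=[([-0.042,.417,-.01,1.614,.005,1.111,-.053],[624.98,0,205.4],[-2.22087508,-2.22091785,0.00143]),
([.06,.16,.07,1.96,-.28,.7,-.48],[593.1,-48,229.3],[2.838,1.16,.591]),(s['joint_pos'],s['position'],s['tcp_rot'])]
res=[]
for ax in itertools.product(['z'],['y'],['z','x'],['y'],['z','x'],['y'],['z','x']):
 for sg in itertools.product([1,-1],repeat=7):
  for o4 in (0,-np.pi/2,np.pi/2,np.pi):
   for o2 in (0,np.pi/2,):
    M=[]
    for q,p,r in D:
        qq=np.array(sg)*q; qq[3]+=o4; qq[1]+=o2
        R=Ro.identity()
        for a,v in zip(ax,qq):R=R*Ro.from_euler(a,v)
        M.append(R.inv()*Ro.from_rotvec(r))
    e=max((M[0].inv()*M[k]).magnitude() for k in(1,2))
    res.append((e,''.join(ax),sg,o2,o4,M[0].as_rotvec().round(2).tolist()))
res.sort(key=lambda t:t[0])
for t in res[:6]:print(t)
E
python3 fit.py
```

```text
(0.003888227937121903, 'zyzyzyz', (-1, 1, -1, 1, -1, 1, -1), 0, 0, [0.0, 0.0, 1.57])
(0.003888227937121905, 'zyxyzyz', (-1, 1, 1, 1, -1, 1, -1), 1.5707963267948966, -1.5707963267948966, [0.0, 0.0, 1.57])
(0.0038882279371220247, 'zyzyxyx', (-1, 1, -1, 1, -1, 1, -1), 0, -1.5707963267948966, [1.21, 1.21, 1.21])
(0.003888227937122057, 'zyzyxyx', (-1, 1, -1, 1, 1, 1, 1), 0, 1.5707963267948966, [-1.21, -1.21, 1.21])
(0.003888227937122057, 'zyxyxyx', (-1, 1, 1, 1, 1, 1, 1), 1.5707963267948966, 0, [-1.21, -1.21, 1.21])
(0.0038882279371222493, 'zyzyzyz', (-1, 1, -1, 1, 1, 1, 1), 0, 3.141592653589793, [-2.22, -2.22, 0.0])
```

```bash
cat > kin.py <<'E'
import numpy as np
from scipy.spatial.transform import Rotation as Ro
from scipy.optimize import least_squares
lo=np.array([-2.81,-.39,-1.27,.06,-1.19,.19,-2.82]);hi=np.array([2.81,2.02,1.25,2.57,4.33,2,2.82])
sg=np.array([-1,1,-1,1,-1,1,-1]);base=Ro.from_euler('z',np.pi/2)
def fk(q,L):
    R=Ro.identity();p=np.zeros(3)
    v=[[0,0,L[0]],[0,0,0],[L[4],0,L[1]],[0,0,0],[L[5],0,L[2]],[0,0,0],[0,0,L[3]]]
    for ax,a,l in zip('zyzyzyz',q*sg,v):
        R=R*Ro.from_euler(ax,a); p=p+R.apply(l)
    return p,R*base
E
cat > ik.py <<'E'
from h import *
from kin import *
s=state()
D=[([-0.042,.417,-.01,1.614,.005,1.111,-.053],[624.98,0,205.4],0),
([.06,.16,.07,1.96,-.28,.7,-.48],[593.1,-48,229.3],0),(s['joint_pos'],s['position'],0)]
f=lambda L:np.concatenate([fk(np.array(q),L)[0]-p for q,p,r in D]+[np.array(L[4:])*.01])
o=least_squares(f,[300,450,450,300,0,0]);L=o.x;print(np.round(L),np.round(o.fun,1))
c0=np.array([619,-95.5,90]);pv=c0-110*np.array([np.cos(-.1),np.sin(-.1),0]);m=.03
rng=np.random.default_rng(0)
for slope in(35,40,45,50,55,60,65):
  for phi,dz,adv in((-.1,0,25),(-.45,15,25),(-.45,0,-60),(-.1,10,-70)):
    R=rot(slope,phi,-1);c=pv+110*np.array([np.cos(phi),np.sin(phi),0]);c[2]=90+dz;t=c+adv*R[:,2];best={}
    for k in range(12):
        x0=rng.uniform(lo+m,hi-m)
        if k<8:x0=np.clip([0,.2,rng.uniform(-1,1),2,rng.uniform(-1,4),.4,rng.uniform(-2,2)],lo+m+.01,hi-m-.01)
        g=lambda q:np.concatenate([(fk(q,L)[0]-t)/100,(((fk(q,L)[1]).inv()*Ro.from_matrix(R)).as_rotvec())])
        r=least_squares(g,x0,bounds=(lo+m,hi-m),max_nfev=60)
        if np.abs(r.fun).max()<5e-3:best[round(r.x[4])]=np.round(r.x,2).tolist()
    print(slope,phi,dz,adv,best)
E
python3 ik.py
```

```text
[407. 281. 458. 196. 115.  18.] [-4.6 31.6 -2.8 11.   7.7  1.7 -8.2 -0.1  1.2  1.1  0.2]
35 -0.1 0 25 {3: [-0.8, 0.91, 0.88, 2.06, 3.48, 0.56, 0.6]}
35 -0.45 15 25 {3: [-0.28, 0.58, 0.38, 2.07, 2.61, 0.41, 1.66]}
35 -0.45 0 -60 {3: [-1.09, 0.71, 1.03, 2.35, 2.89, 0.35, 0.97], 4: [-1.73, 1.99, 1.14, 2.34, 3.78, 0.66, -1.15]}
35 -0.1 10 -70 {3: [-0.83, 0.44, 0.93, 2.41, 3.47, 0.54, 0.98]}
40 -0.1 0 25 {3: [0.36, 0.57, -0.18, 2.05, 3.21, 0.33, 1.65], 4: [-0.71, 0.81, 0.82, 2.04, 3.67, 0.47, 0.54]}
40 -0.45 15 25 {3: [-0.9, 0.92, 0.97, 2.06, 3.49, 0.25, 0.32], 4: [-1.24, 1.53, 1.21, 2.05, 3.93, 0.48, -0.73]}
40 -0.45 0 -60 {2: [0.1, 0.29, -0.02, 2.32, 2.38, 0.42, 2.05], 4: [-1.23, 0.89, 1.18, 2.32, 3.6, 0.28, 0.13], 3: [-0.54, 0.36, 0.58, 2.32, 2.51, 0.33, 1.74]}
40 -0.1 10 -70 {4: [-1.64, 1.99, 1.2, 2.38, 3.54, 1.0, -0.7], 3: [1.0, 0.32, -0.78, 2.38, 3.04, 0.33, 1.93]}
45 -0.1 0 25 {2: [1.44, 1.33, -1.16, 2.02, 2.36, 0.58, -2.79], 4: [-0.28, 0.6, 0.44, 2.02, 3.77, 0.28, 0.78]}
45 -0.45 15 25 {2: [0.66, 0.57, -0.5, 2.03, 2.12, 0.41, 2.59], 4: [-1.1, 1.23, 1.17, 2.03, 4.17, 0.41, -0.65]}

[... 1044 characters left out ...]
24, 0.27, -1.76], 1: [0.43, 0.52, -0.27, 1.88, 0.84, 0.33, -2.54]}
60 -0.45 0 -60 {0: [-0.29, 0.3, 0.43, 2.08, 0.17, 0.3, -2.08], 1: [1.27, 0.59, -1.12, 2.11, 1.36, 0.57, -2.79]}
60 -0.1 10 -70 {0: [0.06, 0.22, 0.11, 2.11, -0.19, 0.3, -1.34], 1: [1.04, 0.33, -0.88, 2.12, 0.58, 0.33, -1.92]}
65 -0.1 0 25 {0: [0.52, 0.6, -0.37, 1.81, 0.42, 0.36, -1.78], -1: [-0.17, 0.59, 0.34, 1.81, -0.52, 0.37, -1.15]}
65 -0.45 15 25 {0: [0.15, 0.52, 0.02, 1.83, 0.28, 0.38, -2.09], 1: [0.55, 0.56, -0.39, 1.84, 0.72, 0.44, -2.36], -1: [-0.63, 0.74, 0.83, 1.84, -0.79, 0.45, -1.4]}
65 -0.45 0 -60 {}
65 -0.1 10 -70 {0: [-0.47, 0.3, 0.65, 2.04, -0.44, 0.45, -1.2], -1: [-0.57, 0.32, 0.75, 2.04, -0.51, 0.46, -1.15]}
```

```bash
cat >> h.py <<'E'
TOP=np.array([625.8,-96.5,115.]);PHI=-.11
def tgt(top=TOP,phi=PHI,slope=60,adv=10,off=7,lift=0):
    R=rot(slope,phi,-1);u=np.array([np.cos(phi),np.sin(phi),0])
    c=np.array(top)-9*u-[0,0,25]
    return c+adv*R[:,2]+off*R[:,0]+[0,0,lift],R
E
python3 - <<'E'
from h import *
show()
for a in(-65,-50,10):
    p,R=tgt(adv=a);print(p,rel(p,R))
E
```

```text
3.65 p [563.3 -92.7 194.2] z [ 0.632 -0.055 -0.773] y [-0.079 -0.997  0.007] F [-0.3  0.4  0.2] q [-1.04  0.13  1.25  2.33 -1.19  0.19 -0.36] 0.4329126434277246
[590.57636055 -92.6096961  149.79165125] ([-0.09, -0.031, 0.645], [-0.015, -0.209, 0.037])
[598.03103129 -93.43303335 136.80127019] ([-0.121, -0.03, 0.83], [-0.015, -0.209, 0.037])
[627.84971423 -96.72638238  84.83974596] ([-0.243, -0.022, 1.57], [-0.015, -0.209, 0.037])
```

```bash
python3 -m creep '[[[0,0,0],[0,-0.04,0],1],[[0,0,0],[0,-0.1,0.01],1],[[-0.02,-0.01,0.05],[0,-0.16,0.02],1],[[-0.04,-0.01,0.15],[-0.01,-0.19,0.03],1],[[-0.05,-0.02,0.27],[-0.015,-0.21,0.037],1],[[-0.07,-0.02,0.39],[-0.015,-0.21,0.037],1],[[-0.08,-0.03,0.5],[-0.015,-0.21,0.037],1],[[-0.09,-0.03,0.58],[-0.015,-0.21,0.037],1],[[-0.09,-0.03,0.63],[-0.015,-0.21,0.037],1],[[-0.09,-0.03,0.645],[-0.015,-0.21,0.037],1]]'
cat > look.py <<'E'
import sys
from h import *
show()
for c in sys.argv[2:]:
    d=capture(c);cv2.imwrite(f'pics/{sys.argv[1]}_{c}.png',d['img'][:,:,::-1])
    for n in ['mitre_base','ring_center','ring_top','fence_top']: print(c,n,[(np.round(r['centre'],1).tolist(),round(r['score'],2)) for r in landmark_of(c,n)[:2]])
show()
p,R=tgt();print(p,rel(p,R))
E
python3 look.py a wrist side
```

```text
clock: 4.9
position: [590.6, -91.7, 149.5]
tcp_rot: [3.004, -0.162, 0.803]
contact_force: [0.5, -0.1, 0.6]
gripper_width: 0.5
grip_force: 0.0
4.9 p [590.6 -91.7 149.5] z [ 0.496 -0.054 -0.867] y [-0.107 -0.994  0.   ] F [ 0.5 -0.1  0.6] q [-0.74  0.34  0.98  2.19 -0.96  0.36 -0.69] 0.5203819845482988
wrist mitre_base [([508.4, -81.4, 2.8], 0.84)]
wrist ring_center [([528.5, -286.5, 0.3], 0.44)]
wrist ring_top [([625.4, -97.6, 116.2], 0.86)]
wrist fence_top [([485.9, -80.3, 49.5], 0.77)]
side mitre_base [([508.5, -85.9, -5.3], 0.94)]
side ring_center [([617.1, -95.6, 90.0], 0.62)]
side ring_top [([624.6, -96.5, 115.1], 0.57)]
side fence_top [([486.6, -80.2, 52.4], 0.93)]
5.4 p [590.6 -90.9 149.5] z [ 0.496 -0.053 -0.867] y [-0.106 -0.994  0.   ] F [-0.9  0.3  0.3] q [-0.74  0.34  0.98  2.19 -0.96  0.36 -0.69] 0.5588196957649973
[627.84971423 -96.72638238  84.83974596] ([0.005, 0.023, 0.936], [-0.002, 0.002, 0.004])
```

View pics/a_wrist.png

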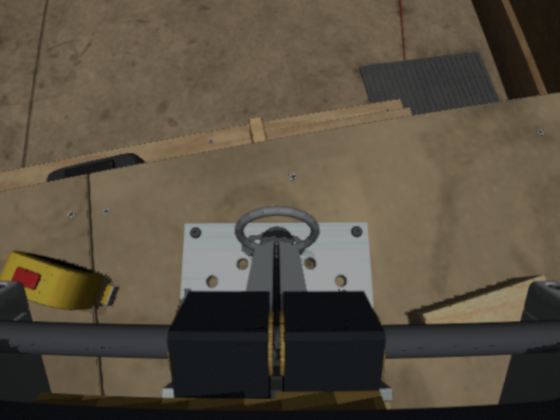

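Fingers are centred on the ring (ring at x≈277, fingers at 277, row 232). Advancing along the tool axis.

```bash
python3 -m creep '[[[0,0,0.1],[0,0,0],1],[[0,0.01,0.2],[0,0,0],1],[[0,0.01,0.31],[0,0,0],1],[[0,0.02,0.42],[0,0,0],1],[[0,0.02,0.53],[0,0,0],1],[[0,0.02,0.64],[0,0,0],1],[[0,0.02,0.74],[0,0,0],1],[[0,0.02,0.83],[0,0,0],1],[[0,0.02,0.9],[0,0,0],1],[[0,0.02,0.935],[0,0,0],1]]'
python3 look.py b wrist side; python3 -c "
import cv2;i=cv2.imread('pics/b_side.png');j=cv2.imread('pics/b_wrist.png')
import numpy as np
cv2.imwrite('pics/b2.png',np.hstack([cv2.resize(i[120:270,180:330],(400,400),interpolation=2),cv2.resize(j[150:350,180:380],(400,400))]))"
```

```text
clock: 6.65
position: [627.5, -96.8, 84.4]
tcp_rot: [3.004, -0.16, 0.803]
contact_force: [0.1, 1.1, 0.8]
gripper_width: 0.8
grip_force: 0.0
6.65 p [627.5 -96.8  84.4] z [ 0.496 -0.053 -0.867] y [-0.106 -0.994  0.   ] F [0.1 1.1 0.8] q [-0.34  0.44  0.52  2.13 -1.17  0.22 -0.48] 0.8475834709771011
wrist mitre_base []
wrist ring_center []
wrist ring_top [([626.6, -99.0, 116.7], 0.67)]
wrist fence_top []
side mitre_base [([509.4, -85.4, -6.1], 0.61)]
side ring_center [([617.9, -97.0, 88.5], 0.49)]
side ring_top [([622.5, -93.0, 120.1], 0.47)]
side fence_top [([483.7, -80.8, 52.4], 0.65)]
7.15 p [627.5 -96.5  84.7] z [ 0.496 -0.053 -0.867] y [-0.106 -0.994  0.   ] F [0.1 1.3 0.3] q [-0.34  0.44  0.53  2.13 -1.17  0.22 -0.48] 0.40694177027335515
[627.84971423 -96.72638238  84.83974596] ([0.004, 0.002, 0.001], [-0.002, 0.002, 0.004])
```

View pics/b2.png

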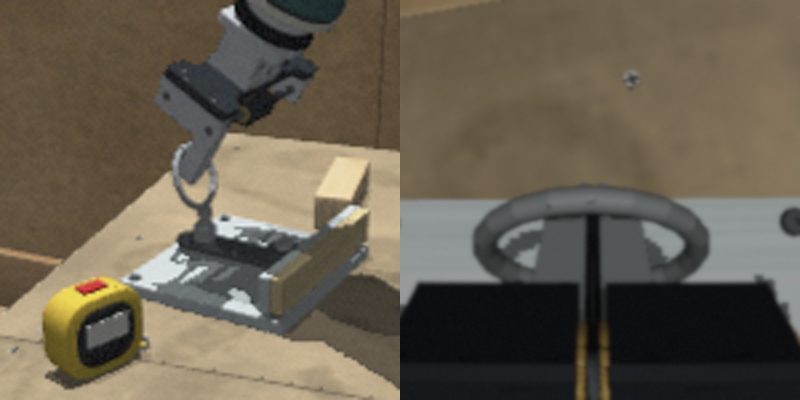

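Both views show the fingertip through the ring (left half ~(195,165); right half, wire arching over the fingers). Lift until contact.

```bash
python3 -m creep '[[[0.01,0,-0.015],[0,0,0],1],[[0.02,0,-0.03],[0,0,0],1],[[0.03,0,-0.05],[0,0,0],1],[[0.04,0,-0.065],[0,0,0],1],[[0.05,0,-0.08],[0,0,0],1],[[0.06,0,-0.1],[0,0,0],1],[[0.07,0,-0.115],[0,0,0],1],[[0.075,0,-0.13],[0,0,0],1],[[0.075,0,-0.13],[0,0,0],1],[[0.075,0,-0.13],[0,0,0],1]]'
python3 -c "
from h import *
show()"
```

```text
clock: 8.4
position: [627.4, -96.5, 96.5]
tcp_rot: [3.005, -0.16, 0.802]
contact_force: [-4.4, 0.8, -5.6]
gripper_width: 0.5
grip_force: 3.6
8.4 p [627.4 -96.5  96.5] z [ 0.496 -0.053 -0.867] y [-0.106 -0.994  0.   ] F [-4.4  0.8 -5.6] q [-0.39  0.43  0.59  2.13 -1.11  0.25 -0.55] 0.5242462321907787
```

```bash
python3 -m creep '[[[0.01,0,-0.015],[0,0,0],1],[[0.02,0,-0.03],[0,0,0],1],[[0.03,0,-0.05],[0,0,0],1],[[0.04,0,-0.065],[0,0,0],1],[[0.044,0,-0.076],[0,0,0],1],[[0.044,0,-0.076],[0,0,0],1],[[0.044,0,-0.076],[0,0,0],1],[[0.044,0,-0.076],[0,0,0],1],[[0.044,0,-0.076],[0,0,0],1],[[0.044,0,-0.076],[0,0,0],1]]'
python3 look.py c side scene wrist
```

```text
clock: 9.65
position: [627.4, -96.6, 103.5]
tcp_rot: [3.005, -0.16, 0.802]
contact_force: [-4.7, 1.6, -7.7]
gripper_width: 0.5
grip_force: 3.8
9.65 p [627.4 -96.6 103.5] z [ 0.496 -0.053 -0.867] y [-0.106 -0.994  0.   ] F [-4.7  1.6 -7.7] q [-0.42  0.42  0.63  2.13 -1.08  0.27 -0.58] 0.453589849930012
side mitre_base [([508.7, -84.4, -0.3], 0.68)]
side ring_center [([597.2, 117.6, -2.9], 0.57), ([619.3, -96.7, 101.3], 0.47)]
side ring_top [([626.7, -96.4, 131.8], 0.64)]
side fence_top [([485.6, -83.6, 53.0], 0.79)]
scene mitre_base [([504.7, -85.3, 2.4], 0.66)]
scene ring_center [([619.6, -94.2, 103.4], 0.58)]
scene ring_top [([624.2, -95.5, 131.1], 0.44)]
scene fence_top [([484.5, -78.0, 49.7], 0.98)]
wrist mitre_base []
wrist ring_center []
wrist ring_top [([627.6, -98.5, 133.6], 0.63)]
wrist fence_top []
10.4 p [627.4 -96.6 103.5] z [ 0.496 -0.053 -0.867] y [-0.106 -0.994  0.   ] F [-4.2  1.1 -8. ] q [-0.42  0.42  0.63  2.13 -1.08  0.27 -0.58] 0.5367013999095261
[627.84971423 -96.72638238  84.83974596] ([-0.111, 0.001, 0.206], [-0.002, 0.002, 0.004])
```

```bash
cat > sw.py <<'E'
import sys
from h import *
show()
pv=TOP-119*np.array([np.cos(PHI),np.sin(PHI),0]);pv[2]=0;print('pivot',pv)
s=state();p=np.array(s['position']);R=Ro.from_rotvec(s['tcp_rot']).as_matrix()
print('hand angle',np.arctan2(*(p-pv)[1::-1]),'yaw',np.arctan2(R[1,2],R[0,2]))
for d in map(float,sys.argv[1:]):
    Q=Ro.from_euler('z',d).as_matrix();print(d,*rel(pv+Q@(p-pv),Q@R))
E
python3 sw.py -.02 -.05 -.09 -.13 -.16 -.17
```

```text
10.4 p [627.4 -96.6 103.5] z [ 0.496 -0.053 -0.867] y [-0.106 -0.994  0.   ] F [-4.2  1.1 -8. ] q [-0.42  0.42  0.63  2.13 -1.08  0.27 -0.58] 0.5367013999095261
pivot [507.51922434 -83.4363822    0.        ]
hand angle -0.10919175303580278 yaw -0.10679236837561522
-0.02 [-0.0, 0.03, -0.0] [-0.013, -0.0, 0.022]
-0.05 [-0.002, 0.075, -0.001] [-0.032, -0.0, 0.055]
-0.09 [-0.006, 0.135, -0.003] [-0.057, -0.0, 0.099]
-0.13 [-0.012, 0.195, -0.007] [-0.083, -0.0, 0.143]
-0.16 [-0.017, 0.24, -0.01] [-0.102, -0.0, 0.177]
-0.17 [-0.019, 0.255, -0.011] [-0.108, -0.0, 0.188]
```

```bash
python3 -m creep '[[[0,0.015,0],[-0.006,0,0.011],1],[[0,0.03,0],[-0.013,0,0.022],1],[[0,0.052,0],[-0.022,0,0.038],1],[[-0.002,0.075,-0.001],[-0.032,0,0.055],1],[[-0.004,0.105,-0.002],[-0.045,0,0.077],1],[[-0.006,0.135,-0.003],[-0.057,0,0.099],1],[[-0.009,0.165,-0.005],[-0.07,0,0.121],1],[[-0.012,0.195,-0.007],[-0.083,0,0.143],1],[[-0.017,0.24,-0.01],[-0.102,0,0.177],1],[[-0.019,0.255,-0.011],[-0.108,0,0.188],1]]'
python3 sw.py -.02 -.05 -.08 -.11 -.14 -.16 -.17 -.18
```

```text
clock: 11.65
position: [623.6, -116.4, 103.5]
tcp_rot: [2.94, -0.41, 0.785]
contact_force: [-4.6, 1.8, -6.4]
gripper_width: 0.4
grip_force: 4.0
11.65 p [ 623.6 -116.4  103.5] z [ 0.48  -0.136 -0.867] y [-0.274 -0.962  0.   ] F [-4.6  1.8 -6.4] q [-0.56  0.47  0.79  2.13 -1.04  0.26 -0.8 ] 0.4068214738549859
pivot [507.51922434 -83.4363822    0.        ]
hand angle -0.2767975844957356 yaw -0.27718902431005193
-0.02 [-0.0, 0.03, -0.0] [-0.013, -0.0, 0.022]
-0.05 [-0.002, 0.075, -0.001] [-0.032, -0.0, 0.055]
-0.08 [-0.004, 0.121, -0.002] [-0.051, -0.0, 0.088]
-0.11 [-0.008, 0.166, -0.005] [-0.07, -0.0, 0.121]
-0.14 [-0.013, 0.21, -0.007] [-0.089, -0.0, 0.155]
-0.16 [-0.017, 0.24, -0.01] [-0.102, -0.0, 0.177]
-0.17 [-0.019, 0.255, -0.011] [-0.108, -0.0, 0.188]
-0.18 [-0.021, 0.27, -0.012] [-0.114, -0.0, 0.199]
```

```bash
python3 -m creep '[[[0,0.015,0],[-0.006,0,0.011],1],[[0,0.04,0],[-0.017,0,0.03],1],[[-0.002,0.075,-0.001],[-0.032,0,0.055],1],[[-0.004,0.105,-0.002],[-0.045,0,0.077],1],[[-0.006,0.135,-0.003],[-0.057,0,0.099],1],[[-0.009,0.17,-0.005],[-0.072,0,0.125],1],[[-0.013,0.21,-0.007],[-0.089,0,0.155],1],[[-0.017,0.24,-0.01],[-0.102,0,0.177],1],[[-0.019,0.258,-0.011],[-0.109,0,0.19],1],[[-0.019,0.258,-0.011],[-0.109,0,0.19],1]]'
python3 sw.py -.01; python3 look.py d side scene wrist; python3 -c "
import cv2;i=cv2.imread('pics/d_scene.png');j=cv2.imread('pics/d_wrist.png')
import numpy as np
cv2.imwrite('pics/d2.png',np.hstack([cv2.resize(i[130:260,200:330],(400,400),interpolation=2),cv2.resize(j[130:330,180:380],(400,400))]))"
```

```text
clock: 12.9
position: [616.3, -135.5, 103.5]
tcp_rot: [2.856, -0.652, 0.763]
contact_force: [-5.0, 1.7, -7.1]
gripper_width: 0.6
grip_force: 4.0
12.9 p [ 616.3 -135.5  103.5] z [ 0.449 -0.216 -0.867] y [-0.434 -0.901 -0.   ] F [-5.   1.7 -7.1] q [-0.7   0.54  0.95  2.13 -1.02  0.29 -1.02] 0.6271860764729779
pivot [507.51922434 -83.4363822    0.        ]
hand angle -0.4464223239818685 yaw -0.4478472397368135
-0.01 [-0.0, 0.015, -0.0] [-0.006, 0.0, 0.011]
12.9 p [ 616.3 -135.5  103.5] z [ 0.449 -0.216 -0.867] y [-0.434 -0.901 -0.   ] F [-5.   1.7 -7.1] q [-0.7   0.54  0.95  2.13 -1.02  0.29 -1.02] 0.6271860764729779
side mitre_base [([510.7, -85.9, -3.7], 0.69), ([522.8, -287.7, 0.8], 0.67)]
side ring_center [([612.8, -134.1, 132.3], 0.64), ([607.3, -133.3, 101.1], 0.58)]
side ring_top [([614.0, -131.1, 129.9], 0.44)]
side fence_top [([487.2, -76.8, 51.9], 0.76)]
scene mitre_base [([503.7, -86.0, 0.7], 0.64)]
scene ring_center [([612.6, -127.5, 107.1], 0.66)]
scene ring_top [([612.0, -134.0, 128.9], 0.47), ([605.5, -128.1, 107.9], 0.32)]
scene fence_top [([488.0, -69.0, 48.0], 0.73), ([330.9, -198.8, -1.3], 0.49)]
wrist mitre_base []
wrist ring_center []
wrist ring_top [([617.0, -133.9, 133.6], 0.68)]
wrist fence_top []
13.65 p [ 616.3 -135.5  103.6] z [ 0.449 -0.216 -0.867] y [-0.434 -0.901 -0.001] F [-4.6  2.4 -7.3] q [-0.7   0.54  0.95  2.13 -1.02  0.29 -1.02] 0.4909399717842023
[627.84971423 -96.72638238  84.83974596] ([-0.187, -0.499, 0.164], [0.214, 0.002, -0.374])
```

View pics/d2.png

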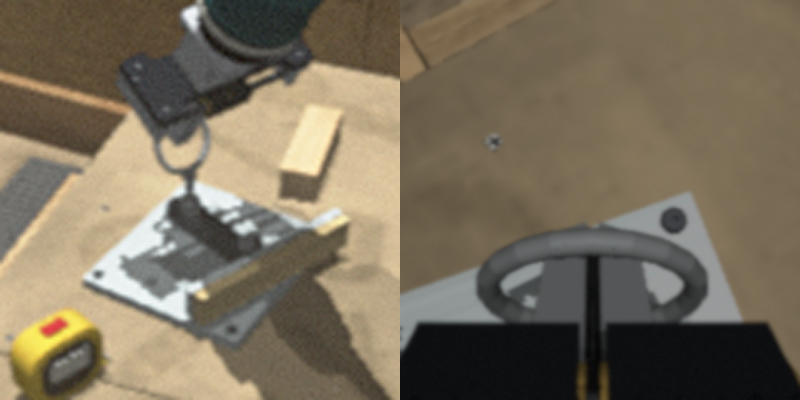

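Arm swung toward the offcut, ring still centred on the fingers (x≈592 of the right half). Add the last bit and lower 9 mm to feel for the hole.

```bash
python3 -m creep '[[[0,0.008,0],[-0.003,0,0.005],1],[[0,0.015,0],[-0.006,0,0.011],1],[[0,0.015,0],[-0.006,0,0.011],1],[[-0.01,0.015,0.018],[-0.006,0,0.011],1],[[-0.02,0.015,0.035],[-0.006,0,0.011],1],[[-0.03,0.015,0.052],[-0.006,0,0.011],1],[[-0.04,0.015,0.07],[-0.006,0,0.011],1],[[-0.05,0.015,0.087],[-0.006,0,0.011],1],[[-0.056,0.015,0.098],[-0.006,0,0.011],1],[[-0.056,0.015,0.098],[-0.006,0,0.011],1]]'
python3 sw.py -.01
```

```text
clock: 14.9
position: [615.9, -136.6, 94.6]
tcp_rot: [2.851, -0.665, 0.762]
contact_force: [-5.6, 2.9, -5.6]
gripper_width: 0.3
grip_force: 4.0
14.9 p [ 615.9 -136.6   94.6] z [ 0.447 -0.22  -0.867] y [-0.442 -0.897 -0.001] F [-5.6  2.9 -5.6] q [-0.67  0.55  0.92  2.13 -1.05  0.27 -1.  ] 0.26392850116061584
pivot [507.51922434 -83.4363822    0.        ]
hand angle -0.45603931816602133 yaw -0.4565348859344252
-0.01 [-0.0, 0.015, -0.0] [-0.006, 0.0, 0.011]
```

```bash
python3 -m creep '[[[-0.01,0,0.018],[0,0,0],1],[[-0.02,0,0.035],[0,0,0],1],[[-0.025,0,0.043],[0,0,0],1],[[-0.025,0,0.043],[0,0,0],1],[[-0.025,0,0.043],[0,0,0],1],[[-0.025,0,0.043],[0,0,0],1],[[-0.025,0,0.043],[0,0,0],1],[[-0.025,0,0.043],[0,0,0],1],[[-0.025,0,0.043],[0,0,0],1],[[-0.025,0,0.043],[0,0,0],1]]'
python3 sw.py -.01 ; python3 look.py e side scene wrist
```

```text
clock: 16.15
position: [615.9, -136.6, 90.7]
tcp_rot: [2.851, -0.665, 0.762]
contact_force: [-5.4, 3.3, -5.0]
gripper_width: 0.5
grip_force: 4.0
16.15 p [ 615.9 -136.6   90.7] z [ 0.448 -0.22  -0.867] y [-0.442 -0.897 -0.001] F [-5.4  3.3 -5. ] q [-0.66  0.55  0.9   2.13 -1.06  0.26 -0.99] 0.48569602470784
pivot [507.51922434 -83.4363822    0.        ]
hand angle -0.4560951842306914 yaw -0.45655782899600583
-0.01 [-0.0, 0.015, -0.0] [-0.006, 0.0, 0.011]
16.15 p [ 615.9 -136.6   90.7] z [ 0.448 -0.22  -0.867] y [-0.442 -0.897 -0.001] F [-5.4  3.3 -5. ] q [-0.66  0.55  0.9   2.13 -1.06  0.26 -0.99] 0.48569602470784
side mitre_base [([504.9, -86.6, -3.2], 0.67)]
side ring_center [([607.3, -135.5, 89.8], 0.5)]
side ring_top [([613.8, -135.2, 118.4], 0.73), ([330.8, -202.9, 0.8], 0.52)]
side fence_top []
scene mitre_base [([505.0, -86.7, -1.7], 0.87)]
scene ring_center [([607.4, -127.0, 96.3], 0.39)]
scene ring_top [([613.1, -136.1, 119.1], 0.49), ([332.7, -198.7, 0.4], 0.29)]
scene fence_top [([489.6, -71.2, 47.9], 0.62)]
wrist mitre_base []
wrist ring_center []
wrist ring_top [([611.6, -137.3, 119.5], 0.59)]
wrist fence_top []
16.9 p [ 615.9 -136.6   90.7] z [ 0.447 -0.22  -0.867] y [-0.442 -0.897 -0.001] F [-5.9  3.5 -5.8] q [-0.66  0.55  0.9   2.13 -1.06  0.26 -0.99] 0.17215535337246796
[627.84971423 -96.72638238  84.83974596] ([-0.112, -0.513, 0.02], [0.22, 0.002, -0.385])
```

Ring is at lift ≈3–4 mm, below the 8 mm plate level: the pin is in the hole. Let it all the way down.

```bash
python3 -m creep '[[[-0.01,0,0.018],[0,0,0],1],[[-0.02,0,0.035],[0,0,0],1],[[-0.03,0,0.052],[0,0,0],1],[[-0.04,0,0.07],[0,0,0],1],[[-0.05,0,0.087],[0,0,0],1],[[-0.056,0,0.098],[0,0,0],1],[[-0.056,0,0.098],[0,0,0],1],[[-0.056,0,0.098],[0,0,0],1],[[-0.056,0,0.098],[0,0,0],1],[[-0.056,0,0.098],[0,0,0],1]]'
python3 look.py f side scene wrist;  python3 -c "
import cv2;i=cv2.imread('pics/f_side.png');j=cv2.imread('pics/f_wrist.png')
import numpy as np
cv2.imwrite('pics/f2.png',np.hstack([cv2.resize(i[120:270,180:330],(400,400),interpolation=2),cv2.resize(j[130:330,180:380],(400,400))]))"
```

```text
clock: 18.15
position: [615.8, -137.2, 81.7]
tcp_rot: [2.85, -0.665, 0.762]
contact_force: [-1.0, -0.4, -0.1]
gripper_width: 0.4
grip_force: 0.0
18.15 p [ 615.8 -137.2   81.7] z [ 0.447 -0.221 -0.867] y [-0.443 -0.897 -0.   ] F [-1.  -0.4 -0.1] q [-0.63  0.56  0.86  2.14 -1.09  0.24 -0.95] 0.3675188690723784
side mitre_base [([507.1, -87.1, -0.7], 0.68)]
side ring_center [([606.7, -132.7, 90.2], 0.47)]
side ring_top [([614.7, -134.2, 117.5], 0.47)]
side fence_top [([486.6, -73.3, 55.1], 0.65)]
scene mitre_base [([505.5, -83.5, -1.5], 0.76)]
scene ring_center [([606.5, -129.1, 93.0], 0.47)]
scene ring_top []
scene fence_top [([485.0, -70.7, 50.5], 0.72)]
wrist mitre_base []
wrist ring_center []
wrist ring_top [([614.7, -135.6, 117.4], 0.8)]
wrist fence_top []
18.9 p [ 615.8 -137.2   81.7] z [ 0.447 -0.221 -0.867] y [-0.443 -0.897 -0.   ] F [ 0.2  0.1 -1. ] q [-0.63  0.56  0.86  2.14 -1.09  0.24 -0.95] 0.4802534406182
[627.84971423 -96.72638238  84.83974596] ([-0.057, -0.52, -0.079], [0.221, 0.002, -0.385])
```

View pics/f2.png

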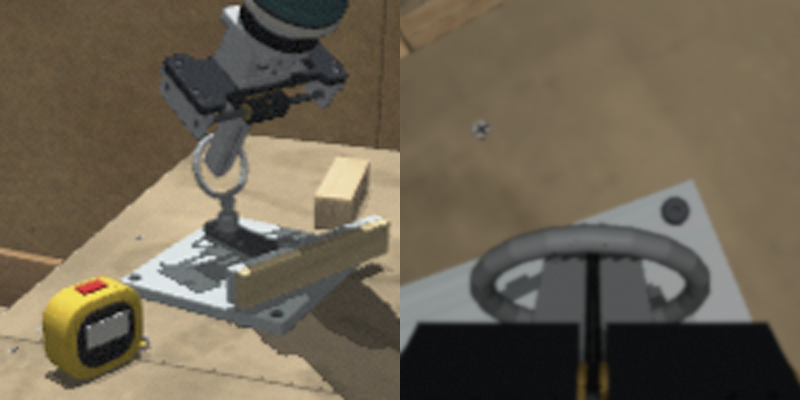

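Ring is down and loose around the fingers (force ≈0). Withdraw along the tool axis.

```bash
python3 -m creep '[[[0,0,-0.05],[0,0,0],1],[[0,0,-0.13],[0,0,0],1],[[0,0,-0.23],[0,0,0],1],[[0,0,-0.35],[0,0,0],1],[[0,0,-0.47],[0,0,0],1],[[0,0,-0.6],[0,0,0],1],[[0,0,-0.72],[0,0,0],1],[[0,0,-0.84],[0,0,0],1],[[0,0,-0.94],[0,0,0],1],[[0,0,-1],[0,0,0],1]]'
python3 -m creep '[[[0,0,0],[0,0,0],1],[[0,0,-0.05],[0,0,0],1],[[0.02,0,-0.13],[0,0,0],1],[[0.05,0,-0.23],[0,0,0],1],[[0.08,0,-0.33],[0,0,0],1],[[0.1,0,-0.42],[0,0,0],1],[[0.12,0,-0.5],[0,0,0],1],[[0.13,0,-0.55],[0,0,0],1],[[0.13,0,-0.55],[0,0,0],1],[[0.13,0,-0.55],[0,0,0],1]]'
sed -i "s/'fence_top'\]/'fence_top','offcut','tape_measure','screw_carton']/" look.py
python3 look.py g side scene wrist
```

```text
clock: 20.15
position: [579.8, -119.2, 151.4]
tcp_rot: [2.851, -0.665, 0.762]
contact_force: [-0.7, -0.1, -0.8]
gripper_width: 0.7
grip_force: 0.0
clock: 21.4
position: [568.4, -113.8, 194.1]
tcp_rot: [2.85, -0.666, 0.762]
contact_force: [0.7, -0.1, 0.3]
gripper_width: 0.8
grip_force: 0.0
21.4 p [ 568.4 -113.8  194.1] z [ 0.447 -0.221 -0.867] y [-0.443 -0.897 -0.   ] F [ 0.7 -0.1  0.3] q [-1.06  0.29  1.25  2.18 -0.26  0.38 -1.71] 0.815086968478798
side mitre_base [([509.3, -85.9, -1.6], 0.88)]
side ring_center [([606.6, -131.8, 89.5], 0.76)]
side ring_top [([614.6, -134.3, 117.6], 0.64), ([528.5, -284.8, 2.4], 0.2)]
side fence_top [([488.0, -75.3, 53.3], 0.81)]
side offcut [([525.9, -285.9, 1.4], 0.64)]
side tape_measure [([599.8, 117.9, -0.1], 0.67)]
side screw_carton [([328.2, -202.6, 0.4], 0.76)]
scene mitre_base [([610.1, -129.5, 94.5], 0.71), ([507.8, -85.5, 1.4], 0.6)]
scene ring_center [([610.3, -129.9, 90.3], 0.72), ([529.4, -284.1, 4.4], 0.34)]
scene ring_top [([612.7, -137.1, 114.1], 0.65)]
scene fence_top [([486.9, -70.0, 49.2], 0.68)]
scene offcut [([527.7, -284.0, 5.1], 0.96), ([612.7, -133.6, 114.8], 0.59)]
scene tape_measure [([599.0, 118.0, -2.9], 0.78)]
scene screw_carton []
wrist mitre_base []
wrist ring_center [([606.0, -128.3, 90.0], 0.56)]
wrist ring_top [([616.3, -137.2, 116.9], 0.86)]
wrist fence_top [([488.6, -72.0, 50.8], 0.8)]
wrist offcut [([529.1, -288.6, 2.6], 0.84)]
wrist tape_measure []
wrist screw_carton []
22.6 p [ 568.4 -113.8  194.3] z [ 0.447 -0.221 -0.867] y [-0.443 -0.897 -0.   ] F [ 0.1 -1.  -0.5] q [-1.06  0.29  1.25  2.18 -0.26  0.38 -1.71] 0.4975597158446272
[627.84971423 -96.72638238  84.83974596] ([-0.187, -0.52, 1.471], [0.221, 0.002, -0.385])
```

View pics/g_wrist.png

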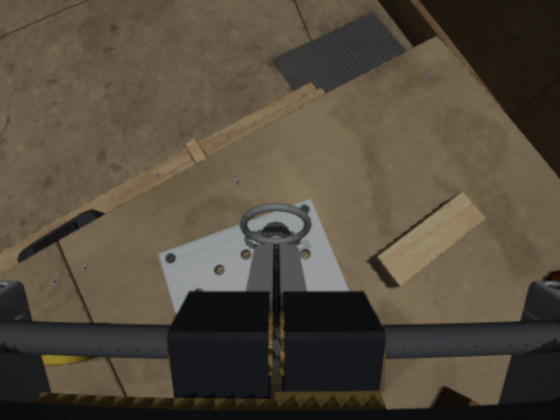

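One hole shows to the right of the arm (305,254) and three to its left (246,254), (220,269), (197,292). So the arm sits at the first hole toward the offcut. The ring is back at 90 mm and the loose things have not moved.

```bash
python3 -c "
from cell import *
print(hand_in())"
```

```text
the job is handed in; nothing more can be done
None
```

The jig arm is swung one hole to the right, towards the offcut, with the pin home as measured by the cameras, the hand clear of everything and the job handed in at about 23 s; the wrist force briefly read about 115 N (limit 120 N) when an early move stopped in free air.

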